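# Draw the straightedge from its tray and lay it across a gearbox cover

### The job

We are checking this gearbox side cover for warping. Get the flat aluminium straightedge out of the tool tray under the shelf: lift its near end over the tray's lip, draw it out endwise through the mouth, then lay it flat and square across the middle of the cover's open face, bridging its two long sides, and let go. Lower it on without dropping it, and leave the cover, the round drift and the other things on the bench where they are.

Things in the scene. Friction and masses are not known exactly. Their poses are not given: they have to be found in the camera images.
- straightedge_mid (a point): Centre of the straightedge: plain aluminium bar 200 mm long (its y), 28 wide (x), 14 thick (z), 0.2 kg, with a hanging hole at its far end. It starts flat in one of the tray's two lanes, +y pointing into the tray, its near (-y) end 4 to 9 mm behind the middle of the lip. It rests on bearer strips, underside 15 mm above the bench (12 above the tray's floor), so fingers fit down both sides.
- straightedge_near (a point): Middle of the bottom edge of the straightedge's near end (100 mm from its centre towards the mouth, on the underside).
- straightedge_far (a point): Middle of the bottom edge of the straightedge's other end, the one deep in the tray.
- tray_mouth (a point): Middle of the top of the lip across the mouth of the fixed blue steel tray, 27 mm above the bench; the lip is 4 mm thick and 224 mm wide. Axes: +y level into the tray, x along the lip, z up. Two lanes run along y, centred 46 mm either side of the middle: the straightedge lies in one, the round drift in the other (which varies).
- tray_floor (a point): Centre of the tray's black floor, 3 mm above the bench; axes as tray_mouth. The pan is 224 mm (x) by 228 mm (y), with rims 27 mm above the bench all round. In each lane two wooden strips 6 mm wide, 10 mm either side of the lane's centre, run from 50 to 215 mm inside the mouth's outer face, tops 15 mm above the bench.
- shelf_edge (a point): Middle of the lower edge of the blue shelf over the tray, 40 mm inside the lip's middle and 100 mm above the bench; axes as tray_mouth. The shelf runs 325 mm inwards, 262 mm wide, 14 mm thick, with bins on it up to 178 mm above the bench, on legs 122 mm either side of the middle. A gripper must come at the bar's near end leaning outwards, away from the shelf.
- cover_face (a point): Centre of the machined open face of the gearbox side cover, a 3 kg upturned dark iron casting standing loose on the bench, face level, 60 mm above the bench. The face is an 18 mm wide flange round an open middle, 170 mm long (x) by 100 mm wide (y); the straightedge must lie along this y, either way round, on both long flanges, overhanging 50 mm each end.
- drift_mid (a point): Centre of the round steel drift, a plain bar 22 mm in diameter and 170 mm long, in the other lane of the tray. Leave it.
- wrench: Open-ended wrench 190 mm long, flat on the bench on the far side from the robot. Leave it.
- bearing: Ball bearing 80 mm across and 20 mm high, flat on the bench between the robot and the work; origin at the centre of its underside. Leave it.
- grease_tin: Plain steel tin 76 mm across and 62 mm high, on the bench to the robot's right; origin at the centre of its underside. Leave it.
There are look-alikes about, which are no part of the job. There is more than one size of the part that bears straightedge_mid; the job needs the middle-sized. Several things look just like the part that bears cover_face: the one meant starts farthest from the robot's base.

How it is judged (in metres and radians):
On the way, in this order (a step that is already met when the one before it is completed fails the run):
1. the straightedge's near end is lifted clear above the lip while its other end is still deep in the tray (z of straightedge_near in the frame of tray_mouth above 0.002 m and y of straightedge_far in the frame of tray_mouth above 0.12 m), for 0.1 s.
2. the straightedge is drawn out endwise: its far end is out past the lip with the bar still within 20 degrees of the tray's length (y of straightedge_far in the frame of tray_mouth below -0.003 m and angle between the y axis of straightedge_mid and the y axis of tray_mouth, either way round below 0.35 rad), for 0.05 s.
At the end, for the whole second after the job is handed in: The straightedge lies at rest, flat (within 3 degrees) on the cover's face, its middle within 25 mm of the middle of the face and square across the two long sides within 12 degrees, released; the cover and the drift are within 15 mm of where they stood (horizontal distance between straightedge_mid and cover_face below 0.025 m and angle between the y axis of straightedge_mid and the y axis of cover_face, either way round below 0.22 rad and z of straightedge_mid in the frame of cover_face between 0.004 and 0.01 m and angle between straightedge_mid's own z axis and vertical below 0.05 rad and linear speed of straightedge below 0.01 m/s and distance of each of cover_face, drift_mid from where it was at the start of the episode below 0.015 m); the robot touches nothing.
It fails at once if the straightedge is dropped: it falls freely from more than about 10 mm, out of the fingers (contact force between the fingers and straightedge below 0.05 N and linear speed of straightedge above 0.45 m/s).
It fails at once if the cover is shoved more than 15 mm (distance of cover_face from where it was at the start of the episode above 0.015 m).
It fails at once if the round drift is moved more than 15 mm (distance of drift_mid from where it was at the start of the episode above 0.015 m).
It fails at once if the wrench, the bearing or the tin is moved more than 20 mm (distance of any of wrench, bearing, grease_tin from where it was at the start of the episode above 0.02 m).
It also fails if it takes over 48 s, if anything falls off the work surface, if the arm or the gripper's body presses on something with over 40 N, if the wrist force passes 120 N, or if a joint passes its speed limit or range.

### The arm

A 6-joint arm with a two-finger parallel gripper is mounted at the origin on the work surface. World frame = base frame: x ahead of the robot, y to its left, z up, the work surface at z = 0. Lengths are in mm, angles in rad, forces in N, time in s.
With the tool pointing down it reaches from about 400 to 925 mm from the base axis. Payload 12.5 kg.
Tool frame: the origin (TCP) lies on the front face of the gripper's body, between the roots of the fingers; the fingertips stand 78 mm ahead of it and the grasp point (between the pads) lies 59 mm ahead of it; z points along the fingers, y is the line along which they close (so a half turn about z gives the same grasp; the last joint's range is limited). The gripper opens to 95 mm and grips with 3 to 60 N. Pads are 20 mm wide; open, the fingers measure 119 mm over their backs; the gripper's body (75 mm by 180 mm) begins 59 mm behind the grasp point.
Start: joints at [1.184, 0.491, 1.559, -0, 1.092, -0.106], TCP at [173.183, 600.538, 292.261] pointing down, gripper open.
Joint ranges: [-3.1, 3.1], [-0.84, 2.19], [0.05, 2.79], [-1.13, 4.28], [0.06, 2.93], [-2.69, 2.69]. Speed limits (rad/s): [2.22, 2.22, 2.79, 3.14, 3.14, 3.14].

### API

Orientations are given as a unit quaternion [w, x, y, z].
In Python, from workcell import robot, imaging gives the robot as it stands. The module is installed in compiled form; this text tells all that it offers.
- The arm moves only by the tool drive_tool, never from a script. Its argument "deltas" is a list of rows, each an object with "slide": the shift along the world's x, y, z in cm, a list of three; "dr": the turn, a rotation vector about the world's x, y, z in degrees, a list of three. In form: [{"slide": [x, y, z], "dr": [wx, wy, wz]}, ...]. A call has 1 to 8 rows; each row is the pose to reach, as a shift and turn from the pose commanded when the call began; what a row does not reach only later rows make up. A row lasts 1/12 s, in which the tool goes at most 41.7 mm and 7.16 degrees, less where a joint would pass 70% of its speed; a pose out of reach is approached as far as the arm can. A call with a gripper value outside its range is refused whole. "claw" is the opening, from -1 (shut) to 1 (fully open), set as the call begins (left out, the last holds). The fingers move at their own pace and stop on an object; "squeeze" is the grip in N (left out, the last holds). Time passes only in rows, so rows that repeat a pose let the fingers close. It gives the time, the measured TCP pose, the force, the opening and the grip force at its end, in the units of the state.
- robot.sense(): the state, without advancing time (a new reading comes with each control period).
- imaging.get_image(name): name is "scene" or "top"; returns a dict with "frame" (480x640x3 uint8, blue, green, red), "intrinsics" (3x3 intrinsics, pixels), "extrinsics" (4x4, takes a point from world to camera coordinates). Camera axes: x right, y down, z forward; pixel columns grow to the right and rows downward; lengths in mm; the calibration is good to about 2 mm. A picture is of the moment at which its call begins. There is no depth.
- robot.close_job(): hands the job in; it is judged then, once.
The state is a dict: "time_s": time; "joint_pos": joint angles; "joint_vel": joint speeds; "joint_torque": joint torques, N m; "tcp_pos": TCP position; "eef_rot": TCP orientation; "wrist_force": force on the tool from outside, world axes, zero at the start; "ft_torque": the same for the moment, N m; "finger_gap": opening from 0.0 (shut) to 1.0 (fully open); "grasp_force": force on a finger pad.
Only numpy, scipy, OpenCV 4.12 (cv2) and the standard library are available. Lean on these libraries where they do the work, as an engineer would, in place of code of your own. Each camera call takes 0.05 s, during which the arm holds its last target. There are 200 camera calls.

## Working session

There is one attempt and no reset: what is moved stays moved. The work goes in short steps, Python scripts to look and compute and a tool call to move; the robot and the scene stay as the last step left them, time stands still between calls to the robot, and variables do not carry over. Pictures are saved under pics/ and viewed, at most 10 in all, crops included, and the job is handed in when it is done.

Besides the shell and the picture viewer there is one more tool, called after ">>>" as name([rows], argument=value, ...), one row to a line, values as JSON. drive_tool: Moves the arm, as the interface text tells. Its arguments: {"type":"object","properties":{"deltas":{"type":"array","items":{"type":"object","properties":{"slide":{"type":"array","items":{"type":"number"}},"dr":{"type":"array","items":{"type":"number"}}}}},"claw":{"type":"number"},"squeeze":{"type":"number"}},"required":["deltas"]}

```bash
mkdir -p pics; cat > h.py <<'E'
import numpy as np, cv2
from workcell import robot, imaging
def cam(n):
    d=imaging.get_image(n); return d["frame"],np.array(d["intrinsics"]),np.array(d["extrinsics"])
def ray(K,T,uv,z):
    d=T[:3,:3].T@np.linalg.inv(K)@np.array([uv[0],uv[1],1.]); c=-T[:3,:3].T@T[:3,3]
    return c+d*(z-c[2])/d[2]
def proj(K,T,p):
    q=K@(T[:3,:3]@np.array(p,float)+T[:3,3]); return q[:2]/q[2]
E
python3 - <<'E'
from h import *
for n in("scene","top"):
    f,K,T=cam(n); cv2.imwrite(f"pics/{n}0.png",f); np.savez(f"{n}0.npz",f=f,K=K,T=T)
    print(n,K.round(1).tolist(),T.round(3).tolist(),(-T[:3,:3].T@T[:3,3]).round())
print(robot.sense())
E
```

```text
scene [[434.0, 0.0, 313.7], [0.0, 434.0, 233.9], [0.0, 0.0, 1.0]] [[0.258, 0.966, -0.019, -46.005], [0.592, -0.173, -0.787, -235.067], [-0.763, 0.192, -0.617, 1596.73], [0.0, 0.0, 0.0, 1.0]] [1370. -303.  799.]
top [[568.3, 0.0, 319.7], [0.0, 568.3, 231.8], [0.0, 0.0, 1.0]] [[0.028, -1.0, 0.01, -99.861], [-0.997, -0.029, -0.075, 514.604], [0.076, -0.008, -0.997, 1257.794], [0.0, 0.0, 0.0, 1.0]] [ 421.  -75. 1294.]
{'time_s': 0.1, 'joint_pos': array([ 1.18440878e+00,  4.91515931e-01,  1.55938150e+00, -3.40018715e-06,
        1.09167469e+00, -1.05567445e-01]), 'joint_vel': array([-4.40950414e-04, -7.69486213e-04, -2.15926237e-04, -1.28203093e-03,
        1.23392156e-03,  4.76893843e-05]), 'joint_torque': array([ 2.52641781e-03, -6.13619900e+01, -2.58606452e+01,  6.94437046e-02,
        4.69782762e-02, -1.64804243e-05]), 'tcp_pos': array([173.12525273, 600.40973313, 291.71220953]), 'eef_rot': array([-1.17789397e-04,  1.39948348e-01,  9.90158684e-01, -4.75359515e-04]), 'wrist_force': array([-0.51542446, -0.34000945, -0.94043536]), 'ft_torque': array([6.51608498e-04, 4.50135931e-05, 1.26750431e-02]), 'grasp_force': 0.0, 'finger_gap': 1.0023674087326022}
```

View pics/scene0.png

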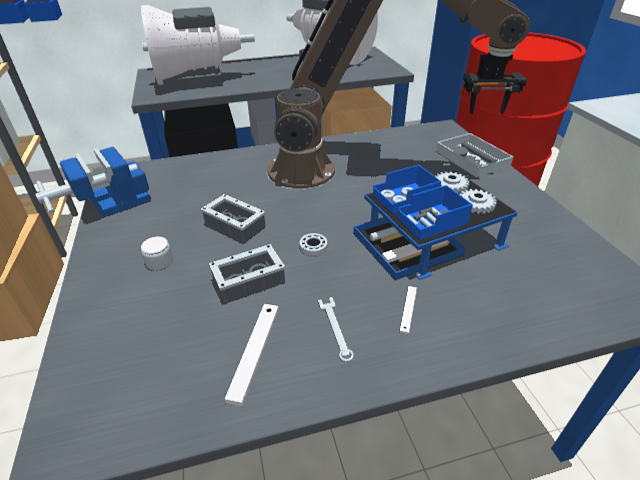

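View pics/top0.png

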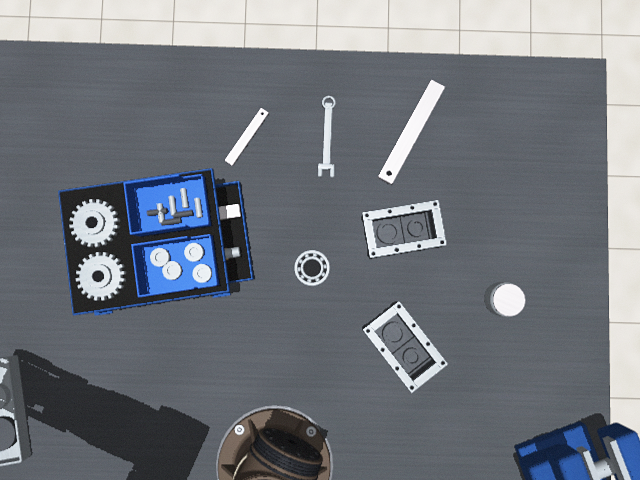

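The top view shows these candidates:
- **Bars:** the tray bar end is at about (230,211). The small bar (247,136) and large bar (412,131) lying on the bench are look-alikes. The round drift end is at (233,253).
- **Covers:** one at (403,229) and one at (405,346). The base is at about (275,460), so the one at (403,229) is farthest and is the target.

The mouth faces right in the image, towards -y.

```bash
python3 - <<'E'
from h import *
d=np.load("top0.npz");f,K,T=d["f"],d["K"],d["T"]
hsv=cv2.cvtColor(f,cv2.COLOR_BGR2HSV)
w=((hsv[...,1]<50)&(hsv[...,2]>165)).astype(np.uint8)
n,l,s,c=cv2.connectedComponentsWithStats(w)
for i in range(1,n):
    x,y,ww,hh,a=s[i]
    if a<60 or y<60: continue
    if not(150<c[i][0]<470 and c[i][1]<400): continue
    ct=max(cv2.findContours((l==i).astype(np.uint8),0,2)[0],key=cv2.contourArea)
    for z in (60,29):
        P=np.array([ray(K,T,p[0],z)[:2] for p in ct],np.float32)
        r=cv2.minAreaRect(P); print(s[i],z,np.round(r[0],1),np.round(r[1],1),round(r[2],1))
# tray mouth lip : blue pixels right of 236
b=((hsv[...,0]>100)&(hsv[...,0]<125)&(hsv[...,1]>130)&(hsv[...,2]>60)).astype(np.uint8)
pts=[]
for y in range(180,282,5):
    xs=np.where(b[y,225:270])[0]
    if len(xs): pts.append((225+xs.max(),y)); print(y,225+xs.min(),225+xs.max(),hsv[y,225+xs.max()])
cv2.imwrite("pics/crop.png",np.hstack([cv2.resize(f[165:295,195:275],None,fx=4.6,fy=4.6,interpolation=cv2.INTER_NEAREST),cv2.resize(f[165:295,355:455],None,fx=4.2,fy=4.6,interpolation=cv2.INTER_NEAREST)]))
E
```

```text
[ 378   80   67  104 1757] 60 [ 743.6 -281.1] [ 35.5 250.2] 62.7
[ 378   80   67  104 1757] 29 [ 751.7 -286.3] [ 36.4 256.5] 62.7
[318  96  17  81 615] 60 [727.2 -92.8] [179.3  33.3] 0.7
[318  96  17  81 615] 29 [734.9 -93.3] [183.8  34.1] 0.7
[225 108  43  58 598] 60 [721.   83.2] [ 20.7 143.3] 57.7
[225 108  43  58 598] 29 [728.6  87.2] [ 21.2 146.9] 57.7
[180 188   7  20  87] 60 [581.  214.7] [41.7 10. ] 10.2
[180 188   7  20  87] 29 [585. 222.] [42.8 10.3] 10.2
[169 196   6  19  84] 60 [563.6 239.5] [40.1 10. ] 9.8
[169 196   6  19  84] 29 [567.1 247.4] [41.1 10.2] 9.8
[194 198   7  19  89] 60 [560.8 183.1] [40.7 10.2] 10.1
[194 198   7  19  89] 29 [564.3 189.6] [41.8 10.5] 10.1
[ 362  200   84   58 1689] 60 [ 527.  -268.2] [100.8 169.3] 11.1
[ 362  200   84   58 1689] 29 [ 529.6 -273. ] [103.3 173.5] 11.1
[157 203   6  20  74] 60 [546.4 264.6] [41.6  9.3] 9.1
[157 203   6  20  74] 29 [549.6 273.1] [42.7  9.6] 9.1
[226 204  15  14 170] 60 [555.3 106. ] [28.2 28.6] 10.3
[226 204  15  14 170] 29 [558.7 110.5] [28.9 29.3] 10.3
[184 243  19  18 262] 60 [463.1 187.8] [37. 38.] 47.1
[1
[... 337 characters left out ...]
 264  18  18 266] 29 [418.7 174.1] [37.6 37.8] 1.6
[ 363  301   85   92 1754] 60 [ 272.6 -274.4] [170.2 100.2] 39.3
[ 363  301   85   92 1754] 29 [ 268.9 -279.4] [174.4 102.8] 39.3
185 238 239 [110 190 110]
190 238 240 [109 203  94]
195 239 241 [110 194  96]
200 240 242 [108 183  64]
205 241 242 [108 206  93]
210 241 243 [109 193  98]
215 242 244 [109 189  77]
220 243 244 [110 189 108]
225 243 245 [109 195  93]
230 244 246 [110 185  98]
235 245 246 [109 192 117]
240 246 247 [109 190  98]
245 246 248 [109 195  97]
250 247 249 [111 185  66]
255 248 249 [110 183 102]
260 225 250 [110 200  97]
265 225 251 [110 193  91]
270 225 251 [110 179 111]
275 225 252 [110 194  96]
280 226 247 [111 162 110]
```

View pics/crop.png

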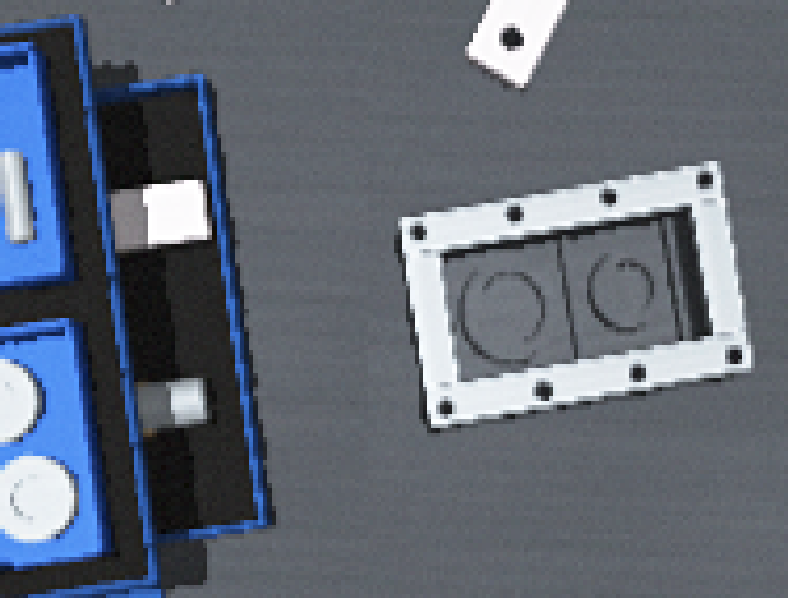

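The left half shows the bar end (white, square-ended) just behind the lip, with the round drift end below it. The right half is the chosen cover. The sizes check out: cover 100.8 × 169.3 mm at z=60, bar 29 mm wide.

```bash
python3 - <<'E'
from h import *
d=np.load("top0.npz");f,K,T=d["f"],d["K"],d["T"]
px=[(240,185),(240.5,190),(241.5,195),(242,200),(242.5,205),(243.3,210),(244,215),(244.8,220),(245.4,225),(246,230),(246.7,235),(247.5,240),(248.3,245),(249,250),(249.7,255),(250.5,260),(251.2,265),(251.7,270),(252.4,275)]
P=np.array([ray(K,T,(u+.0,v),27)[:2] for u,v in px],np.float32)
vx,vy,x0,y0=cv2.fitLine(P,cv2.DIST_L2,0,.01,.01).ravel(); 
if vx<0: vx,vy=-vx,-vy
l=np.array([vx,vy]);u=np.array([-vy,vx]);print("lip dir deg",np.degrees(np.arctan2(vy,vx)),"u",u,(x0,y0))
ends=[ray(K,T,q,27)[:2] for q in((239.5,181),(253,280))];print("lip ends",ends,np.linalg.norm(ends[0]-ends[1]))
c=np.array([558.7,110.5]); near=c-14.6*u
print("near end",near,"behind lip mid",(near-[x0,y0])@u-2, "lane offset from lip centre",(near-(ends[0]+ends[1])/2)@l)
print("bar mid",near+100*u)
E
```

```text
lip dir deg 10.081051 u [-0.17504112  0.98456115] (np.float32(516.27625), np.float32(79.1902))
lip ends [array([626.03204909,  98.26760619]), array([405.28220404,  59.78822456])] 224.0784614809052
near end [561.2556004   96.12540722] behind lip mid 6.80050930580186 lane offset from lip centre 47.8872498218685
bar mid [543.75148816 194.58152294]
```

>>> drive_tool([
  {"slide":[2,-2,4],"dr":[0,0,-6]},
  {"slide":[5,-5,6],"dr":[0,0,-12]},
  {"slide":[8,-8.5,7],"dr":[0,0,-19]},
  {"slide":[11,-12,7],"dr":[0,0,-26]},
  {"slide":[14,-15.5,7],"dr":[0,0,-33]},
  {"slide":[17,-19,7],"dr":[0,0,-40]},
  {"slide":[20,-22.5,7],"dr":[0,0,-46]},
  {"slide":[23,-26,7],"dr":[0,0,-52]},
], claw=0.2, squeeze=50)

```text
time_s: 0.77
tcp_pos: [379.0, 368.0, 362.2]
eef_rot: [-0.0, 0.562, 0.827, -0.0]
wrist_force: [0.7, 0.7, 0.4]
finger_gap: 0.601
grasp_force: 0.0
```

```bash
cat > go.py <<'E'
from h import *
from scipy.spatial.transform import Rotation as R
def rot(q): return R.from_quat([q[1],q[2],q[3],q[0]])
def tgt(ydir,a,fromR=None):
    y=np.array(ydir,float);y/=np.linalg.norm(y);z=np.array(a,float);z/=np.linalg.norm(z)
    return R.from_matrix(np.c_[np.cross(y,z),y,z])
def delta(p,Rt,say=True):
    s=robot.sense(); R0=rot(s["eef_rot"])
    print("t",round(s["time_s"],2),"tcp",s["tcp_pos"].round(1),"j",s["joint_pos"].round(3).tolist(),"gap",round(95*s["finger_gap"],1),"F",s["wrist_force"].round(1),"grip",round(s["grasp_force"],1))
    print("slide cm",((np.array(p)-s["tcp_pos"])/10).round(2).tolist(),"dr",np.degrees((Rt*R0.inv()).as_rotvec()).round(2).tolist())
th=np.radians(10.1);l=np.array([np.cos(th),np.sin(th),0]);u=np.array([-np.sin(th),np.cos(th),0])
def a(deg): return np.sin(np.radians(deg))*u-np.cos(np.radians(deg))*np.array([0,0,1])
E
python3 - <<'E'
from go import *
G=np.array([558.6,110.9,28]);A=a(40)
delta(G-59*A-130*A,tgt(l,A))
delta(G-59*A-130*A,tgt(l,a(0)))
E
```

```text
t 0.77 tcp [379.  368.  362.2] j [0.646, 0.284, 1.697, -0.0, 1.16, 0.268] gap 57.1 F [0.7 0.7 0.4] grip 0.0
slide cm [20.1, -37.67, -18.94] dr [38.54, 10.95, -11.05]
t 0.77 tcp [379.  368.  362.2] j [0.646, 0.284, 1.697, -0.0, 1.16, 0.268] gap 57.1 F [0.7 0.7 0.4] grip 0.0
slide cm [20.1, -37.67, -18.94] dr [0.0, -0.0, -11.52]
```

>>> drive_tool([
  {"slide":[2,-4,0],"dr":[2,0.5,-3]},
  {"slide":[4,-8,0],"dr":[7,2,-6]},
  {"slide":[6,-12,0],"dr":[13,4,-8]},
  {"slide":[8.5,-16,0],"dr":[19,5,-9]},
  {"slide":[11,-20,0],"dr":[25,7,-10]},
  {"slide":[13,-24,0],"dr":[31,9,-10.5]},
  {"slide":[15,-28,0],"dr":[36,10,-11]},
  {"slide":[17,-32,0],"dr":[38.5,11,-11]},
])

```text
time_s: 1.43
tcp_pos: [535.5, 73.0, 361.9]
eef_rot: [-0.263, 0.601, 0.721, 0.222]
wrist_force: [0.2, 0.8, -0.7]
finger_gap: 0.603
grasp_force: 0.0
```

>>> drive_tool([
  {"slide":[0,-3,-2],"dr":[0,0,0]},
  {"slide":[0,-3,-4],"dr":[0,0,0]},
  {"slide":[0,-3,-4],"dr":[0,0,0]},
  {"slide":[0,-3,-4],"dr":[0,0,0]},
])

```text
time_s: 1.77
tcp_pos: [534.9, 45.8, 321.8]
eef_rot: [-0.263, 0.602, 0.722, 0.219]
wrist_force: [-0.2, 0.9, 0.8]
finger_gap: 0.601
grasp_force: 0.0
```

```bash
python3 - <<'E'
from go import *
G=np.array([558.6,110.9,28]);A=a(40)
delta(G-59*A-100*A,tgt(l,A))
E
```

```text
t 1.77 tcp [534.9  45.8 321.8] j [-0.255, 0.42, 1.733, 0.637, 1.375, -0.689] gap 57.1 F [-0.2  0.9  0.8] grip 0.0
slide cm [4.16, -3.55, -17.2] dr [-0.05, 0.02, -0.25]
```

>>> drive_tool([
  {"slide":[2,-3.5,-4],"dr":[0,0,0]},
  {"slide":[4.2,-3.5,-8],"dr":[0,0,0]},
  {"slide":[4.2,-3.5,-12],"dr":[0,0,0]},
  {"slide":[4.2,-3.5,-16],"dr":[0,0,0]},
  {"slide":[4.2,-3.5,-17.2],"dr":[0,0,-0.2]},
  {"slide":[4.2,-3.5,-17.2],"dr":[0,0,-0.2]},
  {"slide":[4.2,-3.5,-17.2],"dr":[0,0,-0.2]},
])

```text
time_s: 2.35
tcp_pos: [577.3, 11.9, 151.1]
eef_rot: [-0.262, 0.602, 0.721, 0.22]
wrist_force: [-0.2, -1.0, 0.6]
finger_gap: 0.596
grasp_force: 0.0
```

```bash
python3 - <<'E'
from go import *
G=np.array([558.6,110.9,28]);A=a(40)
delta(G-59*A,tgt(l,A))
f,K,T=cam("scene");f2,K2,T2=cam("top")
a1=cv2.resize(f[190:290,340:540],(800,400)); 
b=cv2.resize(f2[150:300,200:360],None,fx=2.4,fy=2.4)
c=cv2.resize(f[200:280,350:450],(500,400),interpolation=cv2.INTER_CUBIC)
cv2.imwrite("pics/pre.png",np.hstack([cv2.resize(f[190:290,345:445],(400,400)),cv2.resize(f2[160:280,200:320],(400,400))]))
E
```

```text
t 2.35 tcp [577.3  11.9 151.1] j [-0.292, 0.701, 1.754, 0.68, 1.15, -0.906] gap 56.7 F [-0.2 -1.   0.6] grip 0.0
slide cm [-1.21, 6.16, -7.79] dr [-0.04, 0.13, -0.17]
```

View pics/pre.png

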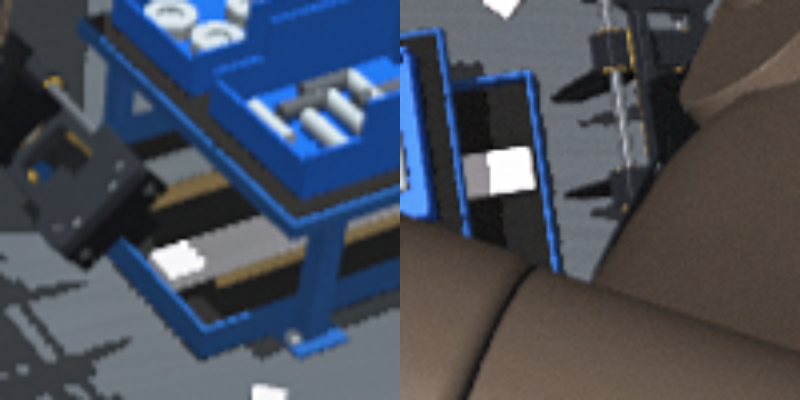

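The left half (scene) shows the gripper leaning outwards in front of the mouth, with the bar end at (180,262). The right half (top) shows the fingertips at (555,98) and (567,210), straddling the bar's axis at row ~164 once height parallax is allowed for. I'm going in.

>>> drive_tool([
  {"slide":[-0.4,2,-2.5],"dr":[0,0.1,-0.2]},
  {"slide":[-0.7,3.5,-4.5],"dr":[0,0.1,-0.2]},
  {"slide":[-0.9,4.7,-6],"dr":[0,0.1,-0.2]},
  {"slide":[-1.1,5.5,-7],"dr":[0,0.1,-0.2]},
  {"slide":[-1.2,6.2,-7.8],"dr":[0,0.1,-0.2]},
  {"slide":[-1.2,6.2,-7.8],"dr":[0,0.1,-0.2]},
  {"slide":[-1.2,6.2,-7.8],"dr":[0,0.1,-0.2]},
])

```text
time_s: 3.03
tcp_pos: [565.5, 72.9, 73.1]
eef_rot: [-0.261, 0.604, 0.72, 0.221]
wrist_force: [1.0, -0.1, -0.3]
finger_gap: 0.602
grasp_force: 0.0
```

>>> drive_tool([
  {"slide":[0,0,0],"dr":[0,0,0]},
  {"slide":[0,0,0],"dr":[0,0,0]},
  {"slide":[0,0,0],"dr":[0,0,0]},
  {"slide":[0,0,0],"dr":[0,0,0]},
  {"slide":[0,0,0],"dr":[0,0,0]},
  {"slide":[0,0,0],"dr":[0,0,0]},
  {"slide":[0,0,0],"dr":[0,0,0]},
  {"slide":[0,0,0],"dr":[0,0,0]},
], claw=-1, squeeze=50)

```text
time_s: 3.7
tcp_pos: [565.2, 72.6, 72.4]
eef_rot: [-0.261, 0.604, 0.72, 0.22]
wrist_force: [0.4, -3.8, 2.8]
finger_gap: 0.296
grasp_force: 50.0
```

>>> drive_tool([
  {"slide":[0,0,0.4],"dr":[0,0,0]},
  {"slide":[0,0,1],"dr":[0,0,0]},
  {"slide":[0,0,1.6],"dr":[0,0,0]},
  {"slide":[0,0,2.2],"dr":[0,0,0]},
  {"slide":[0,0,2.8],"dr":[0,0,0]},
  {"slide":[0,0,3.2],"dr":[0,0,0]},
  {"slide":[0,0,3.2],"dr":[0,0,0]},
  {"slide":[0,0,3.2],"dr":[0,0,0]},
])

```text
time_s: 4.37
tcp_pos: [565.0, 72.8, 104.5]
eef_rot: [-0.261, 0.604, 0.72, 0.22]
wrist_force: [-0.7, 0.5, -1.6]
finger_gap: 0.289
grasp_force: 50.0
```

```bash
python3 - <<'E'
from go import *
s=robot.sense();print(s["tcp_pos"],s["ft_torque"],s["wrist_force"],s["joint_pos"],s["finger_gap"])
f,K,T=cam("scene")
cv2.imwrite("pics/lift.png",cv2.resize(f[190:290,345:475],(780,600),interpolation=cv2.INTER_CUBIC))
E
```

```text
[565.00991794  72.82545014 104.49324924] [-0.85237547 -0.09482836 -0.02579425] [-0.69126303  0.53559841 -1.63791942] [-0.19747571  0.75505734  1.82405332  0.78023718  1.01883153 -0.94957838] 0.2893746892547063
```

View pics/lift.png

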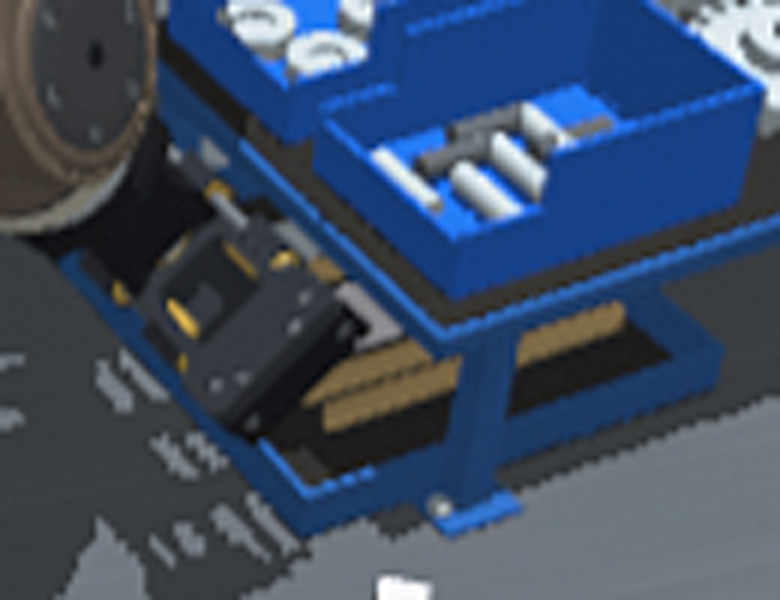

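The picture shows the bar held between the fingers at about (370,310) and raised above the empty wooden strips. The wrist force is about 2 N, which is just the bar's weight. Next I'll draw it out.

>>> drive_tool([
  {"slide":[0.2,-1,0.2],"dr":[0,0,0]},
  {"slide":[0.5,-3,0.4],"dr":[0,0,0]},
  {"slide":[0.9,-5.2,0.6],"dr":[0,0,0]},
  {"slide":[1.3,-7.5,0.8],"dr":[0,0,0]},
  {"slide":[1.7,-9.8,1],"dr":[0,0,0]},
  {"slide":[2.1,-12,1],"dr":[0,0,0]},
  {"slide":[2.4,-13.5,1],"dr":[0,0,0]},
  {"slide":[2.5,-14,1],"dr":[0,0,0]},
])

```text
time_s: 5.08
tcp_pos: [590.4, -69.8, 113.9]
eef_rot: [-0.261, 0.605, 0.719, 0.22]
wrist_force: [-0.4, -0.7, -3.0]
finger_gap: 0.293
grasp_force: 50.0
```

>>> drive_tool([
  {"slide":[0.2,-1,0],"dr":[0,0,0]},
  {"slide":[0.5,-3,0],"dr":[0,0,0]},
  {"slide":[0.9,-5,0],"dr":[0,0,0]},
  {"slide":[1.3,-7,0],"dr":[0,0,0]},
  {"slide":[1.6,-9,0],"dr":[0,0,0]},
  {"slide":[1.8,-10.5,0],"dr":[0,0,0]},
  {"slide":[1.9,-11,0],"dr":[0,0,0]},
  {"slide":[1.9,-11,0],"dr":[0,0,0]},
])

```text
time_s: 5.75
tcp_pos: [609.0, -177.7, 113.9]
eef_rot: [-0.262, 0.604, 0.72, 0.22]
wrist_force: [0.1, -0.2, -2.7]
finger_gap: 0.291
grasp_force: 50.0
```

```bash
python3 - <<'E'
from go import *
s=robot.sense();print(s["tcp_pos"],s["ft_torque"],s["wrist_force"],s["joint_pos"].round(3),s["finger_gap"])
for n in("top","scene"):
    f,K,T=cam(n); cv2.imwrite(f"pics/{n}1.png",f); np.savez(f"{n}1.npz",f=f,K=K,T=T)
f1=np.load("top1.npz")["f"];f2=f
cv2.imwrite("pics/drawn.png",np.hstack([cv2.resize(f1[140:300,200:360],(400,400)),cv2.resize(f2[190:350,280:440],(400,400))]))
E
```

```text
[ 608.97822149 -177.68967667  113.94917531] [-0.83389523 -0.08917144 -0.03626192] [ 0.14146351 -0.24685708 -2.73333006] [-0.54   0.844  1.522  0.527  1.315 -0.993] 0.2905293600586835
```

View pics/drawn.png

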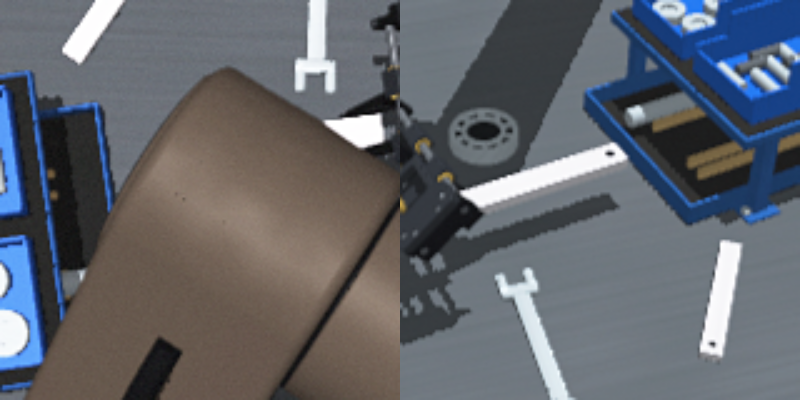

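The bar is fully out of the tray. Its holed far end is at scene pixel ~(372,252), the drift is undisturbed, and the bar looks close to level. Next I'll work out the droop and which way round the arm can lay it.

```bash
cat > kin.py <<'E'
from go import *
from scipy.optimize import least_squares
Q=np.array([[1.1844,.4915,1.5594,0,1.0917,-.1056],[.646,.284,1.697,0,1.16,.268],[-.255,.42,1.733,.637,1.375,-.689],[-.292,.701,1.754,.68,1.15,-.906],[-.1975,.7551,1.8241,.7802,1.0188,-.9496],[-.54,.844,1.522,.527,1.315,-.993]])
P=np.array([[173.1,600.4,291.7],[379,368,362.2],[534.9,45.8,321.8],[577.3,11.9,151.1],[565,72.8,104.5],[609,-177.7,113.9]])
E=lambda ax,t:R.from_euler(ax,t)
def fk(k,q,s=1):
    r3=E('z',q[0])*E('y',q[1]); r4=r3*E('y',q[2]); r5=r4*E('z',s*q[3])*E('y',q[4])
    return E('z',q[0]).apply([k[0],0,k[1]])+r3.apply([0,0,k[2]])+r4.apply([k[3],0,k[4]])+r5.apply([0,0,k[5]]), r5*E('z',q[5])
def fit():
    best=None
    for s in(1,-1):
        o=least_squares(lambda k:np.concatenate([fk(k,q,s)[0]-p for q,p in zip(Q,P)]),[100,400,450,0,450,200])
        if best is None or o.cost<best[0]: best=(o.cost,o.x,s)
    return best
lo=[-3.1,-.84,.05,-1.13,.06,-2.69];hi=[3.1,2.19,2.79,4.28,2.93,2.69]
def ik(k,s,C,p,Rt,q0):
    def r(q):
        pp,rr=fk(k,q,s); return np.r_[(pp-p)/100,((rr*C)*Rt.inv()).as_rotvec()]
    o=least_squares(r,np.clip(q0,np.array(lo)+.01,np.array(hi)-.01),bounds=(lo,hi));return o.x,np.abs(o.fun).max()
E
python3 - <<'E'
from kin import *
c,k,s=fit();print("cost",c,k.round(1),s)
st=robot.sense();q=st["joint_pos"];Rm=rot(st["eef_rot"]);C=fk(k,q,s)[1].inv()*Rm;print("C",np.degrees(C.as_rotvec()).round(1))
th2=np.radians(11.1);uc=np.array([np.cos(th2),np.sin(th2),0]);ctr=np.array([527,-268,67.])
for sg in(1,-1):
    U=sg*uc;A=np.sin(np.radians(40))*U-np.cos(np.radians(40))*np.array([0,0,1]);Y=np.cross([0,0,1],-U) # y s.t. u=rot90(y)
    Y=np.array([U[1],-U[0],0])
    for up in(100,6):
        G=ctr-85*U+[0,0,up]; p=G-59*A
        for yy in(Y,-Y):
            for q0 in (q,q+[0,0,0,2,0,0]):
                x,e=ik(k,s,C,p,tgt(yy,A),q0);print(sg,up,(yy@Y>0),p.round(),x.round(2),"err",e.round(4))
d=np.load("scene1.npz");f,K,T=d["f"],d["K"],d["T"]
G=st["tcp_pos"]+59*a(40);print("G",G)
hsv=cv2.cvtColor(f,cv2.COLOR_BGR2HSV);w=((hsv[...,1]<50)&(hsv[...,2]>190)).astype(np.uint8);n,L,S,ce=cv2.connectedComponentsWithStats(w)
i=L[257,350];print(S[i]);ct=max(cv2.findContours((L==i).astype(np.uint8),0,2)[0],key=cv2.contourArea)
box=cv2.boxPoints(cv2.minAreaRect(ct));ap=cv2.approxPolyDP(ct,2,True)[:,0];print(ap.tolist())
cc=-T[:3,:3].T@T[:3,3]
for uv in ap:
    dd=T[:3,:3].T@np.linalg.inv(K)@np.array([uv[0],uv[1],1.])
    out=[]
    for off in(-14,0,14):
        t=((G-cc)@l+off)/(dd@l);p=cc+dd*t;out.append((round((p-G)@u,1),round(p[2],1)))
    print(uv,out)
E
```

```text
cost 4942.235241599607 [-29.6 230.2 626.    2.1 417.6 303.7] 1
C [-0.  0. 90.]
1 100 True [ 406. -292.  212.] [-0.99  0.37  2.28  1.32  0.66 -0.78] err 0.0
1 100 True [ 406. -292.  212.] [-0.99  0.37  2.28  1.32  0.66 -0.78] err 0.0
1 100 False [ 406. -292.  212.] [-0.71  0.29  2.19  0.43  0.38 -2.69] err 0.346
1 100 False [ 406. -292.  212.] [-0.99  0.37  2.28  1.32  0.66  2.37] err 0.0
1 6 True [ 406. -292.  118.] [-0.99  0.56  2.36  1.69  0.64 -1.23] err 0.0
1 6 True [ 406. -292.  118.] [-0.99  0.56  2.36  1.69  0.64 -1.23] err 0.0
1 6 False [ 406. -292.  118.] [-0.66  0.45  2.25  0.4   0.18 -2.69] err 0.4276
1 6 False [ 406. -292.  118.] [-0.99  0.56  2.36  1.69  0.64  1.91] err 0.0
-1 100 True [ 648. -244.  212.] [-0.24  0.94  1.   -0.28  1.84 -1.99] err 0.0
-1 100 True [ 648. -244.  212.] [-0.34  0.49  2.04  4.28  0.06 -0.28] err 1.2193
-1 100 False [ 648. -244.  212.] [-0.24  0.94  1.   -0.28  1.84  1.15] err 0.0
-1 100 False [ 648. -244.  212.] [-0.24  0.94  1.   -0.28  1.84  1.15] err 0.0
-1 6 True [ 648. -244.  118.] [-0.24  1.02  1.07 -0.28  1.7  -1.95] err 0.0
-1 6 True [ 648. -244.  118.] [-0.34  0.63  2.03  4.28  0.07 -0.24] err 1.1179
-1 6 False [ 648. -244.  118.] [-0.24  1.02  1.07 -0.28  1.7   1.19] err 0.0
-1 6 False [ 648. -244.  118.] [-0.24  1.02  1.07 -0.28  1.7   1.19] err 0.0
G [ 602.14750744 -138.91117774   68.87190669]
[304 247  67  26 534]
[[370, 252], [364, 247], [304, 267], [313, 272]]
[370 252] [(np.float64(200.9), np.float64(43.8)), (np.float64(191.5), np.float64(58.1)), (np.float64(182.2), np.float64(72.3))]
[364 247] [(np.float64(181.0), np.float64(68.6)), (np.float64(172.0), np.float64(82.4)), (np.float64(163.0), np.float64(96.2))]
[304 267] [(np.float64(8.8), np.float64(67.4)), (np.float64(3.0), np.float64(81.2)), (np.float64(-2.7), np.float64(95.0))]
[313 272] [(np.float64(33.0), np.float64(40.4)), (np.float64(26.8), np.float64(54.7)), (np.float64(20.6), np.float64(69.0))]
```

The bar is level to about 1° and its far end is 182 mm from the grip, against 185 expected, so the grip is good. Laying it with the gripper on the far side of the cover needs only small joint moves, so I'll do that: raise, then turn +91°.

>>> drive_tool([
  {"slide":[0,0,2],"dr":[0,0,2]},
  {"slide":[0.3,-0.5,4],"dr":[0,0,6]},
  {"slide":[0.7,-1,6],"dr":[0,0,12]},
  {"slide":[1,-1.6,8],"dr":[0,0,18]},
  {"slide":[1.4,-2.2,8.5],"dr":[0,0,24]},
  {"slide":[1.7,-2.8,8.5],"dr":[0,0,30]},
  {"slide":[2,-3.4,8.5],"dr":[0,0,36]},
  {"slide":[2.3,-4,8.5],"dr":[0,0,42]},
])

```text
time_s: 6.52
tcp_pos: [632.2, -216.1, 199.4]
eef_rot: [-0.324, 0.303, 0.889, 0.111]
wrist_force: [-0.3, 0.5, -2.3]
finger_gap: 0.29
grasp_force: 50.0
```

>>> drive_tool([
  {"slide":[0.2,-0.3,0],"dr":[0,0,6]},
  {"slide":[0.4,-0.7,0],"dr":[0,0,12]},
  {"slide":[0.6,-1.1,0],"dr":[0,0,18]},
  {"slide":[0.8,-1.5,0],"dr":[0,0,24]},
  {"slide":[1,-1.9,0],"dr":[0,0,30]},
  {"slide":[1.2,-2.3,0],"dr":[0,0,36]},
  {"slide":[1.4,-2.6,0],"dr":[0,0,42]},
  {"slide":[1.4,-2.7,0],"dr":[0,0,46]},
])

```text
time_s: 7.18
tcp_pos: [646.4, -242.6, 198.9]
eef_rot: [-0.341, -0.069, 0.937, -0.024]
wrist_force: [-0.3, 0.0, -2.2]
finger_gap: 0.289
grasp_force: 50.0
```

```bash
cat > pl.py <<'E'
from go import *
th2=np.radians(11.1);U=-np.array([np.cos(th2),np.sin(th2),0]);A=np.sin(np.radians(40))*U-np.cos(np.radians(40))*np.array([0,0,1]);Y=np.array([U[1],-U[0],0])
def tcp(up): return np.array([527,-268,72.5+up])-84*U-59*A
E
python3 - <<'E'
from pl import *
delta(tcp(40),tgt(Y,A))
E
```

```text
t 7.18 tcp [ 646.4 -242.6  198.9] j [-0.366, 0.879, 1.159, -0.324, 1.728, -2.032] gap 27.4 F [-0.3  0.  -2.2] grip 50.0
slide cm [0.03, -0.19, -4.12] dr [-0.12, -0.04, 2.69]
```

>>> drive_tool([
  {"slide":[0,-0.1,-1],"dr":[0,0,2.7]},
  {"slide":[0,-0.1,-2],"dr":[0,0,2.7]},
  {"slide":[0,-0.1,-3],"dr":[0,0,2.7]},
  {"slide":[0,-0.1,-3.8],"dr":[0,0,2.7]},
  {"slide":[0,-0.1,-4.1],"dr":[0,0,2.7]},
  {"slide":[0,-0.1,-4.1],"dr":[0,0,2.7]},
])

```text
time_s: 7.68
tcp_pos: [645.7, -245.1, 156.9]
eef_rot: [-0.341, -0.087, 0.935, -0.031]
wrist_force: [0.8, 0.2, -2.1]
finger_gap: 0.291
grasp_force: 50.0
```

```bash
python3 - <<'E'
from pl import *
delta(tcp(0),tgt(Y,A))
f,K,T=cam("scene");g,K2,T2=cam("top");np.savez("scene2.npz",f=f,K=K,T=T);np.savez("top2.npz",f=g,K=K2,T=T2)
cv2.imwrite("pics/above.png",np.hstack([cv2.resize(f[200:340,160:300],(400,400)),cv2.resize(g[150:290,330:470],(400,400))]))
E
```

```text
t 7.68 tcp [ 645.7 -245.1  156.9] j [-0.364, 0.919, 1.189, -0.343, 1.652, -2.039] gap 27.6 F [ 0.8  0.2 -2.1] grip 50.0
slide cm [0.1, 0.06, -3.92] dr [-0.11, -0.1, 0.48]
```

View pics/above.png

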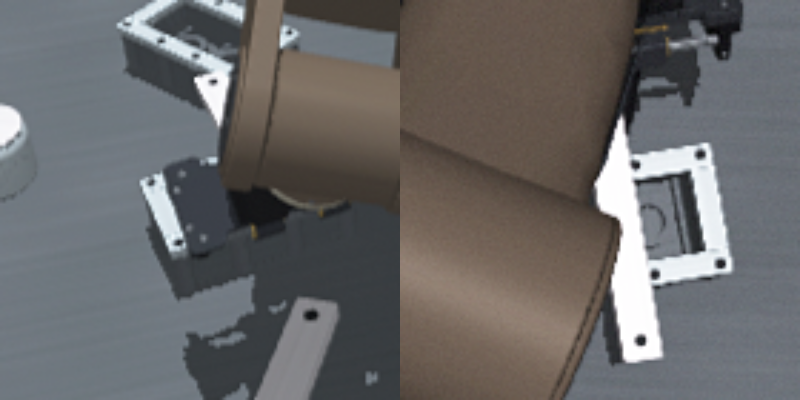

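The left half (scene) shows the bar above the chosen cover, with the holed end hanging past the near long side. The right half (top) shows the bar square across the cover's middle, with its far-end corners at about (622,362) and (662,356) in the crop.

```bash
python3 - <<'E'
from pl import *
d=np.load("top2.npz");K,T=d["K"],d["T"]
p=[ray(K,T,(330+(x-400)/2.857-.3,150+y/2.857-.3),113)[:2] for x,y in((622,362),(662,356))]
print(p,np.linalg.norm(p[0]-p[1]),"mid",(p[0]+p[1])/2,"expected",np.array([527,-268])+100*U[:2])
d=np.load("scene2.npz");K,T=d["K"],d["T"]
for z in (105,109,113,117): print(z,ray(K,T,(160+213/2.857,200+82/2.857),z).round(1), "hole expected ~", (np.array([527,-268])+88*U[:2]).round(1))
d=np.load("top2.npz");K,T=d["K"],d["T"];print("hole top view",ray(K,T,(330+240/2.857-.3,150+340/2.857-.3),113))
E
```

```text
[array([ 422.7080599, -268.9893978]), array([ 427.87019634, -298.0156935 ])] 29.481748496599362 mid [ 425.28912812 -283.50254565] expected [ 428.8707336  -287.25219665]
105 [ 430.5 -282.2  105. ] hole expected ~ [ 440.6 -284.9]
109 [ 435.9 -282.3  109. ] hole expected ~ [ 440.6 -284.9]
113 [ 441.3 -282.4  113. ] hole expected ~ [ 440.6 -284.9]
117 [ 446.8 -282.5  117. ] hole expected ~ [ 440.6 -284.9]
hole top view [ 439.02033007 -281.82928944  113.        ]
```

>>> drive_tool([
  {"slide":[0.2,-0.3,-0.8],"dr":[0,0,0.4]},
  {"slide":[0.2,-0.3,-1.6],"dr":[0,0,0.4]},
  {"slide":[0.2,-0.3,-2.4],"dr":[0,0,0.4]},
  {"slide":[0.2,-0.3,-3],"dr":[0,0,0.4]},
  {"slide":[0.2,-0.3,-3.4],"dr":[0,0,0.4]},
  {"slide":[0.2,-0.3,-3.6],"dr":[0,0,0.4]},
  {"slide":[0.2,-0.3,-3.6],"dr":[0,0,0.4]},
])

```text
time_s: 8.37
tcp_pos: [647.9, -248.1, 121.6]
eef_rot: [-0.341, -0.091, 0.935, -0.032]
wrist_force: [0.3, -0.8, -2.3]
finger_gap: 0.293
grasp_force: 50.0
```

>>> drive_tool([
  {"slide":[0,0,-0.1],"dr":[0,0,0]},
  {"slide":[0,0,-0.2],"dr":[0,0,0]},
  {"slide":[0,0,-0.2],"dr":[0,0,0]},
  {"slide":[0,0,-0.2],"dr":[0,0,0]},
])

```text
time_s: 8.7
tcp_pos: [648.0, -248.2, 120.4]
eef_rot: [-0.34, -0.091, 0.935, -0.033]
wrist_force: [-0.8, 0.2, -1.8]
finger_gap: 0.294
grasp_force: 50.0
```

>>> drive_tool([
  {"slide":[0,0,-0.1],"dr":[0,0,0]},
  {"slide":[0,0,-0.1],"dr":[0,0,0]},
  {"slide":[0,0,-0.1],"dr":[0,0,0]},
])

```text
time_s: 8.95
tcp_pos: [648.0, -248.2, 119.2]
eef_rot: [-0.34, -0.091, 0.935, -0.033]
wrist_force: [0.2, -0.9, -1.6]
finger_gap: 0.288
grasp_force: 50.0
```

>>> drive_tool([
  {"slide":[0,0,-0.1],"dr":[0,0,0]},
  {"slide":[0,0,-0.1],"dr":[0,0,0]},
  {"slide":[0,0,-0.1],"dr":[0,0,0]},
])

```text
time_s: 9.2
tcp_pos: [648.0, -248.1, 118.1]
eef_rot: [-0.34, -0.091, 0.935, -0.033]
wrist_force: [-0.2, -0.1, -1.9]
finger_gap: 0.291
grasp_force: 50.0
```

>>> drive_tool([
  {"slide":[0,0,-0.1],"dr":[0,0,0]},
  {"slide":[0,0,-0.1],"dr":[0,0,0]},
  {"slide":[0,0,-0.1],"dr":[0,0,0]},
])

```text
time_s: 9.45
tcp_pos: [648.0, -248.2, 117.5]
eef_rot: [-0.34, -0.091, 0.935, -0.033]
wrist_force: [0.8, 0.4, 1.3]
finger_gap: 0.292
grasp_force: 50.0
```

>>> drive_tool([
  {"slide":[0,0,-0.1],"dr":[0,0,0]},
  {"slide":[0,0,-0.1],"dr":[0,0,0]},
  {"slide":[0,0,-0.1],"dr":[0,0,0]},
])

```text
time_s: 9.7
tcp_pos: [648.1, -248.1, 117.3]
eef_rot: [-0.34, -0.091, 0.935, -0.033]
wrist_force: [0.2, 2.1, 7.1]
finger_gap: 0.29
grasp_force: 50.0
```

It's in contact at 7 N upward, at the expected height of 117.5. I'll release here.

>>> drive_tool([
  {"slide":[0,0,0.05],"dr":[0,0,0]},
  {"slide":[0,0,0.05],"dr":[0,0,0]},
  {"slide":[0,0,0.05],"dr":[0,0,0]},
  {"slide":[0,0,0.05],"dr":[0,0,0]},
  {"slide":[0,0,0.05],"dr":[0,0,0]},
  {"slide":[0,0,0.05],"dr":[0,0,0]},
], claw=0.2)

```text
time_s: 10.2
tcp_pos: [647.9, -248.2, 116.6]
eef_rot: [-0.341, -0.091, 0.935, -0.033]
wrist_force: [0.2, -0.2, -0.6]
finger_gap: 0.592
grasp_force: 0.0
```

>>> drive_tool([
  {"slide":[1.3,0.2,1.5],"dr":[0,0,0]},
  {"slide":[3.1,0.6,3.8],"dr":[0,0,0]},
  {"slide":[5,1,6],"dr":[0,0,0]},
  {"slide":[7,1.4,8.5],"dr":[0,0,0]},
  {"slide":[8,1.5,11],"dr":[0,0,0]},
  {"slide":[8,3,14],"dr":[0,0,0]},
  {"slide":[8,5,16],"dr":[0,0,0]},
  {"slide":[8,8,17],"dr":[0,0,0]},
])

```text
time_s: 10.87
tcp_pos: [728.0, -169.4, 289.6]
eef_rot: [-0.339, -0.09, 0.936, -0.033]
wrist_force: [1.2, -0.7, -0.3]
finger_gap: 0.599
grasp_force: 0.0
```

>>> drive_tool([
  {"slide":[0,4,0],"dr":[0,0,0]},
  {"slide":[0,8,0],"dr":[0,0,0]},
  {"slide":[0,12,0],"dr":[0,0,0]},
  {"slide":[0,16,0],"dr":[0,0,0]},
  {"slide":[0,20,0],"dr":[0,0,0]},
  {"slide":[0,22,0],"dr":[0,0,0]},
  {"slide":[0,22,0],"dr":[0,0,0]},
])

```text
time_s: 11.45
tcp_pos: [727.6, 57.0, 286.6]
eef_rot: [-0.34, -0.093, 0.935, -0.033]
wrist_force: [0.0, -1.3, 0.1]
finger_gap: 0.6
grasp_force: 0.0
```

```bash
python3 - <<'E'
from pl import *
s=robot.sense();print(s["tcp_pos"],s["wrist_force"].round(1),s["finger_gap"],abs(s["joint_vel"]).max())
f,K,T=cam("scene");g,K2,T2=cam("top");np.savez("scene3.npz",f=f,K=K,T=T);np.savez("top3.npz",f=g,K=K2,T=T2)
cv2.imwrite("pics/done.png",np.hstack([cv2.resize(f[200:340,160:300],(400,400)),cv2.resize(g[150:290,330:470],(400,400))]))
E
```

```text
[727.63707441  57.02328853 286.61043397] [ 0.  -1.3  0.1] 0.5998473799568406 0.068607819276536
```

View pics/done.png

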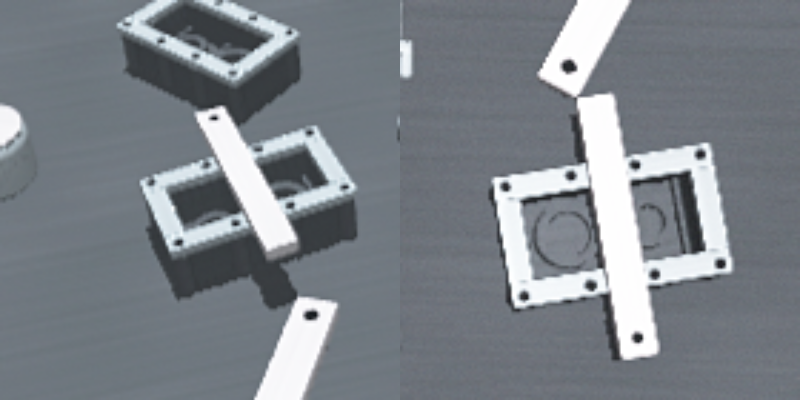

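The bar lies flat and square across the middle of the chosen cover. In the top crop its middle is at about (617,226) and the cover's is at about (612,227), so they agree within about 5 mm. The cover hasn't moved and the arm is clear, so I'm handing it in.

```bash
python3 -c "
from h import *
print(robot.close_job())"
```

```text
the job is handed in; nothing more can be done
None
```

The straightedge is out of the tray and lying flat and square across the middle of the far cover, about 5 mm or less off centre in the last picture. I released it, moved the arm clear and handed the job in at about 11.6 s; no verdict came back.

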